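Set the stop bar and load the nougat block for slicing

TASK

Get the slicing board ready: swing the metal stop bar about its loose pivot bolt and let its slot drop over the short bolt with the green ring, so that the bar lies flat on the board. Then take the nougat block from the sheet pan and set it flat on the board with one of its small ends squarely up against the side of the stop bar, between the pivot bolt and the bar's blue grip. Leave the tubs and the jar where they are.

Things in the scene. Friction and masses are not known exactly. Their poses are not given: they have to be found in the camera images.
- board: Round white plastic slicing board, 370 mm across, 30 mm thick, fixed to the bench. Origin at the centre of its underside, z up; its top is 30 mm above the origin.
- pivot (a point): Point on the board's top face at the axis of the tall pivot bolt: a 9 mm steel shank with a black 26 mm head whose underside is 34 mm above the board (top of head 41 mm). Fixed to the board. The stop bar hangs loosely on it and cannot come off; it can be raised level by up to 26 mm, tilted and swung.
- green_bolt (a point): Point on the board's top face at the axis of the short bolt with the 38 mm green painted ring round its foot. Headless steel bolt, 8 mm thick, 15 mm high, tapering to 4 mm over its top 4 mm; 190 mm from the pivot axis. It is the one the slot must drop over. It and the red-ringed bolt stand 1.2 rad apart as seen from the pivot and may be exchanged.
- red_bolt (a point): The same kind of bolt with a red ring, also 190 mm from the pivot axis: not to be used.
- bar: Loose aluminium stop bar, 235 x 30 x 8 mm, 220 to 370 g. Origin at the centre of its 14 mm pivot hole, on the underside; x runs along the bar from the hole towards the slot, y across it, z up. The bar reaches from x = -18 to +217 mm and y = -15 to +15 mm. It starts flat on the board, between the two short bolts.
- bar_slot (a point): Centre of the bar's slot, on the bar's underside, 190 mm from the hole. The slot goes through, 24 mm long (along the bar) and 11.5 mm wide.
- bar_grip (a point): Point to grip on the bar's blue upright fin, 32 mm above the bar's underside (24 mm above its upper face). The fin stands on the bar's centre line: 40 mm long along the bar, 12 mm thick across it, rising from the bar's upper face (8 mm) to 52 mm above the underside; its middle is 142 mm from the hole.
- pan: Shallow aluminium sheet pan, 330 (x) x 240 (y) x 25 mm, rim to 28 mm, fixed to the bench. Origin at the centre of its underside; inner floor 3 mm above it.
- block_center (a point): Centre of the loose dark brown nougat block with pale nut pieces, 110 mm long (x) x 50 mm wide (y) x 35 mm high (z), 160 to 330 g; it starts flat in the sheet pan. Its small ends are the 50 x 35 mm faces at x = +55 and -55 mm.
- tub_full: Clear open plastic tub with nougat slices, 170 x 115 x 50 mm, loose; origin at the centre of its underside. Leave alone.
- tub_empty: Clear empty plastic tub, 170 x 115 x 50 mm, loose; origin at the centre of its underside. Leave alone.
- jar: Closed jar, 70 mm across, 90 mm high, loose; origin at the centre of its underside. Leave alone.
Not all that is in view belongs to the job. Of the things like the part that bears block_center, leave any that is red; of the rest the larger one is meant. There is more than one size of the bar; the one meant has the size given above.

How it is judged:
On the way, in this order (a step that is already met when the one before it is completed fails the run):
1. the stop bar lies flat with its slot over the green-ringed bolt (horizontal distance between bar_slot and green_bolt below 0.013 m and z of bar_slot in the frame of board below 0.034 m and angle between bar's own z axis and vertical below 0.03 rad), for 0.2 s.
2. the block lies on the board, one small end up against the bar's side (y of block_center in the frame of bar between -0.075 and 0.075 m and x of block_center in the frame of bar between 0.02 and 0.15 m and angle between the x axis of block_center and the y axis of bar, either way round below 0.1 rad and angle between block_center's own z axis and vertical below 0.08 rad and z of block_center in the frame of board between 0.0435 and 0.0515 m), for 0.2 s.
At the end, for the whole second after the job is handed in: Bar flat on the board (4 mm, 0.03 rad), slot centre within 13 mm of the green-ringed bolt. Block flat on the board (4 mm, 0.08 rad), square to the bar within 0.1 rad, small end within 5 mm of either bar side, its centre 20 to 150 mm along the bar from the pivot hole. Both at rest (all of step 1 and all of step 2 and linear speed of bar below 0.01 m/s and angular speed of bar below 0.1 rad/s); the robot touches nothing.
It fails at once if a tub or the jar is moved more than 30 mm (distance of any of tub_full, tub_empty, jar from where it was at the start of the episode above 0.03 m).
It also fails if it takes over 67 s, if anything falls off the work surface, if the arm or the gripper's body presses on something with over 40 N, if the wrist force passes 120 N, or if a joint passes its speed limit or range.

ROBOT

A 6-joint arm with a two-finger parallel gripper is mounted at the origin on the work surface. World frame = base frame: x ahead of the robot, y to its left, z up, the work surface at z = 0. Lengths are in m, angles in rad, forces in N, time in s.
With the tool pointing down it reaches from about 0.325 to 0.85 m from the base axis. Payload 15.5 kg.
Tool frame: the origin (TCP) lies on the centre line of the jaws, within the pads' length; the fingertips stand 11 mm ahead of it and the grasp point (between the pads) lies 8 mm behind it; z points along the fingers, x is the direction in which the jaws open and shut, and the axes are right-handed (so a half turn about z gives the same grasp; the last joint's range is limited). The gripper opens to 91 mm and grips with 3 to 60 N. Pads are 32 mm wide; open, the fingers measure 118 mm over their backs; the gripper's body (76 mm by 178 mm) begins 60 mm behind the grasp point.
Start: joints at [1.244, 0.494, 1.345, -0, 1.302, -0.096], TCP at [0.144, 0.608, 0.204] pointing down, gripper open.
Joint ranges: [-2.91, 2.91], [-0.82, 2.16], [0.22, 2.67], [-1.22, 4.37], [0.12, 2.79], [-3.08, 3.08]. Speed limits (rad/s): [1.89, 1.89, 2.57, 3.01, 3.01, 3.01].

INTERFACE

Orientations are given as a unit quaternion [x, y, z, w].
In Python, from workcell import bot gives the robot as it stands.
- The arm moves only by the tool step_arm, never from a script. Its argument "motion" is a list of rows, each a list of 4 numbers: the shift along the tool's x, y, z in mm, then the turn about the tool's z in degrees. In form: [[tx, ty, tz, twist], ...]. A call has 1 to 20 rows; each row is the pose to reach, as a shift and turn from the pose measured when the call began, along the tool's axes at that moment; what a row does not reach only later rows make up. A row lasts 1/8 s, in which the tool goes at most 62.5 mm and 10.7 degrees, less where a joint would pass 70% of its speed; a pose out of reach is approached as far as the arm can. A call with a gripper value outside its range is refused whole. "fingers" is the closure in counts, from 0 (fully open) to 255 (shut), set as the call begins (left out, the last holds). The fingers move at their own pace and stop on an object; "squeeze" is the grip in N (left out, the last holds). Time passes only in rows, so rows that repeat a pose let the fingers close. It gives the time, the measured TCP pose, the force and the opening at its end, in the units of the state.
- bot.observe(): the state, without advancing time (a new reading comes with each control period).
- bot.get_image(name): name is "side" or "top" or "wrist"; returns the picture (384x512x3 uint8, blue, green, red); there is no depth.
- bot.camera_params(name): a dict with "intrinsics" (3x3 intrinsics, pixels), "cam_to_world" (4x4, takes a point from camera to world coordinates); the wrist camera has in their place "tool_from_camera" (4x4, takes a point from camera to tool coordinates, whose origin is the TCP and whose axes are the tool frame's). Camera axes: x right, y up, looking along -z (the intrinsics and any distortion apply to the point x, -y, -z); pixel columns grow to the right and rows downward; lengths in m; the calibration is good to about 2 mm. A picture is of the moment at which its call begins: read the wrist's pose just before it. camera_params takes no time and is no camera call.
- bot.close_job(): hands the job in, once; it reports no verdict.
The state is a dict: "clock": time; "q": joint angles; "qvel": joint speeds; "joint_torque": joint torques, N m; "ee_pos": TCP position; "eef_rot": TCP orientation; "ft_force": force on the tool from outside, world axes, zero at the start; "wrist_torque": the same for the moment, N m; "finger_gap": finger opening in m.
Only numpy, scipy, OpenCV 4.12 (cv2) and the standard library are available. Lean on these libraries where they do the work, as an engineer would, in place of code of your own. Each camera call takes 0.05 s, during which the arm holds its last target.

## Working session

There is one attempt and no reset: what is moved stays moved. The work goes in short steps, Python scripts to look and compute and a tool call to move; the robot and the scene stay as the last step left them, time stands still between calls to the robot, and variables do not carry over. Pictures are saved under pics/ and viewed, and the job is handed in when it is done.

Besides the shell and the picture viewer there is one more tool, called after "Emit:" by a JSON object that holds its "fn" and its "kwargs". step_arm: Moves the arm, as the interface text tells. Its arguments: {"type":"object","properties":{"motion":{"type":"array"},"fingers":{"type":"number"},"squeeze":{"type":"number"}},"required":["motion"]}

```bash
ls; mkdir -p pics
python3 - <<'E'
from workcell import bot
import cv2,json
s=bot.observe();print(s)
for n in("top","side","wrist"):
    cv2.imwrite(f"pics/{n}0.png",bot.get_image(n)); print(n,bot.camera_params(n))
E
```

```text
pics
{'clock': 0.0, 'q': array([ 1.24347362e+00,  4.94163100e-01,  1.34613099e+00,  2.27188809e-05,
        1.30250995e+00, -9.55059812e-02]), 'qvel': array([-7.77837275e-04, -4.64069025e-05,  6.59957275e-04, -1.47305235e-03,
       -1.00608302e-04,  6.24461186e-04]), 'joint_torque': array([ 9.26123030e-04, -8.78828287e+01, -3.81855547e+01,  7.05572125e-02,
        5.32465323e-02, -1.44281039e-04]), 'ee_pos': array([0.14345662, 0.6079081 , 0.20365081]), 'eef_rot': array([ 7.84140119e-01,  6.20583521e-01, -5.14573407e-04,  3.19683802e-04]), 'ft_force': array([-0.2926738 , -0.52615249,  0.35626886]), 'wrist_torque': array([-0.03441778,  0.02208824, -0.02897916]), 'finger_gap': 0.09119823096839827}
top {'intrinsics': array([[351.74312678,   0.        , 256.79595124],
       [  0.        , 351.74312678, 189.05184166],
       [  0.        ,   0.        ,   1.        ]]), 'cam_to_world': array([[-0.00550577,  0.99869636, -0.050747  ,  0.39326103],
       [-0.99995184, -0.00591079, -0.00783457,  0.09542609],
       [-0.00812432,  0.05070142,  0.99868081,  1.26134479],
       [ 0.        ,  
[... 315 characters left out ...]
0.55922484, -0.82253777, -0.78300999],
       [ 0.01677143,  0.8278367 ,  0.5607184 ,  0.67751695],
       [ 0.        ,  0.        ,  0.        ,  1.        ]])}
wrist {'intrinsics': array([[302.96377938,   0.        , 253.82406119],
       [  0.        , 302.96377938, 192.8047267 ],
       [  0.        ,   0.        ,   1.        ]]), 'tool_from_camera': array([[ 9.99998730e-01,  1.03650762e-03, -1.21036560e-03,
        -3.31515221e-04],
       [ 6.97211321e-04, -9.67580157e-01, -2.52563168e-01,
        -7.10930377e-02],
       [-1.43290939e-03,  2.52562003e-01, -9.67579651e-01,
        -1.80037630e-01],
       [ 0.00000000e+00,  0.00000000e+00,  0.00000000e+00,
         1.00000000e+00]])}
```

View pics/top0.png

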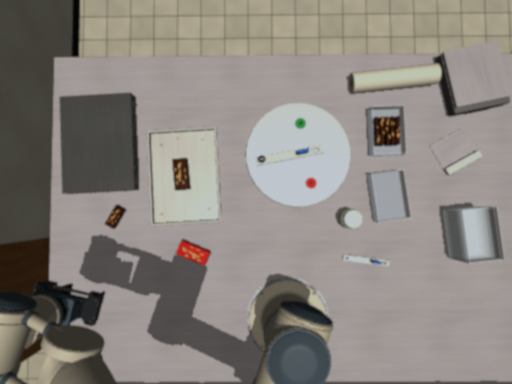

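View pics/side0.png

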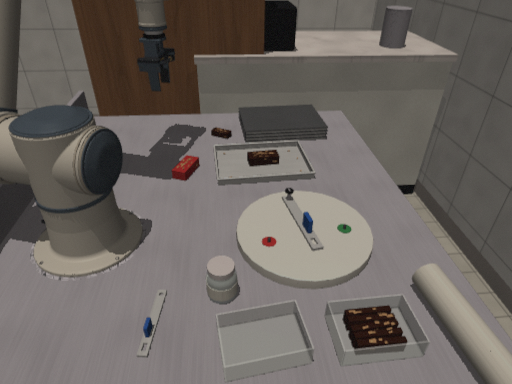

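View pics/wrist0.png

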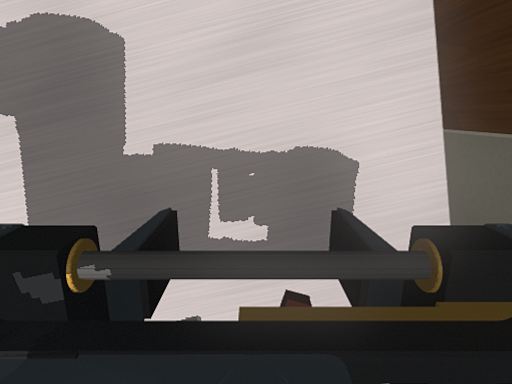

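The top view shows the board at about (298,155), pivot head (262,159), blue fin (302,152), green ring (300,123), red ring (311,183), and the brown block in the pan at (181,174). The small brown piece (116,216), the red block (194,252) and the short bar (366,260) are distractors.

```bash
cat > h.py <<'E'
import numpy as np,cv2
from workcell import bot
from scipy.spatial.transform import Rotation as R
def pose(s): 
    T=np.eye(4);T[:3,:3]=R.from_quat(s['eef_rot']).as_matrix();T[:3,3]=s['ee_pos'];return T
def cam(n,s=None):
    p=bot.camera_params(n)
    return p['intrinsics'],(p['cam_to_world'] if n!='wrist' else pose(s)@p['tool_from_camera'])
def ray(K,C,uv):
    u,v=uv;d=np.array([(u-K[0,2])/K[0,0],-(v-K[1,2])/K[1,1],-1]);return C[:3,3],C[:3,:3]@d
def onz(K,C,uv,z):
    o,d=ray(K,C,uv);return o+d*(z-o[2])/d[2]
def tri(o1,d1,o2,d2):
    A=np.stack([d1,-d2],1);t=np.linalg.lstsq(A,o2-o1,rcond=None)[0]
    a=o1+d1*t[0];b=o2+d2*t[1];return (a+b)/2,np.linalg.norm(a-b)
def proj(K,C,P):
    p=C[:3,:3].T@(np.asarray(P)-C[:3,3]);return np.array([K[0,2]-K[0,0]*p[0]/p[2],K[1,2]+K[1,1]*p[1]/p[2]])
def blobs(m,amin=8):
    n,l,st,c=cv2.connectedComponentsWithStats(m.astype(np.uint8))
    return [(c[i].round(1),st[i][:5]) for i in range(1,n) if st[i][4]>=amin]
E
python3 - <<'E'
from h import *
for n in("top","side"):
    im=cv2.imread(f"pics/{n}0.png");b,g,r=[im[...,i].astype(int) for i in range(3)]
    K,C=cam(n)
    for nm,m in dict(green=(g>r+40)&(g>b+40),red=(r>g+70)&(r>b+70),blue=(b>r+50)&(b>g+30)).items():
        for c,st in blobs(m): print(n,nm,c,st,onz(K,C,c,.03 if nm!='blue' else .06).round(4))
t=cv2.imread("pics/top0.png")[90:240,140:370];cv2.imwrite("pics/t1.png",cv2.resize(t,None,fx=3.4,fy=3.4,interpolation=2))
t=cv2.imread("pics/side0.png")[120:290,200:400];cv2.imwrite("pics/s1.png",cv2.resize(t,None,fx=3.5,fy=3.5,interpolation=2))
E
```

```text
top green [300.  122.9] [296 119   9   9  65] [ 0.6891 -0.049   0.03  ]
top red [310.7 182.6] [306 178  10  10  76] [ 0.4774 -0.0839  0.03  ]
top red [192.7 252.5] [176 241  34  25 440] [0.2362 0.3293 0.03  ]
top blue [302.2 150.7] [297 149  12   5  38] [ 0.5853 -0.0519  0.06  ]
top blue [376.2 262.1] [373 261   8   3  18] [ 0.2051 -0.2968  0.06  ]
side green [343.9 228.4] [338 225  13   7  54] [ 0.6876 -0.0515  0.03  ]
side red [184.9 164.3] [172 156  26  17 182] [0.2346 0.3276 0.03  ]
side red [268.8 241.6] [262 237  14   9  80] [ 0.4764 -0.0863  0.03  ]
side blue [307.9 216.9] [304 212   9  10  38] [ 0.5892 -0.0306  0.06  ]
side blue [146.3 323.4] [144 318   6  12  41] [ 0.2061 -0.328   0.06  ]
```

```bash
sleep 0
```

```text
(no output)
```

View pics/t1.png

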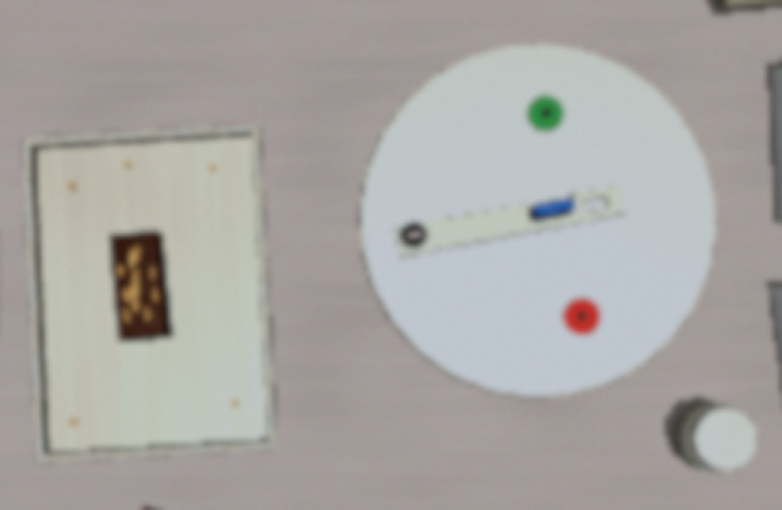

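View pics/s1.png

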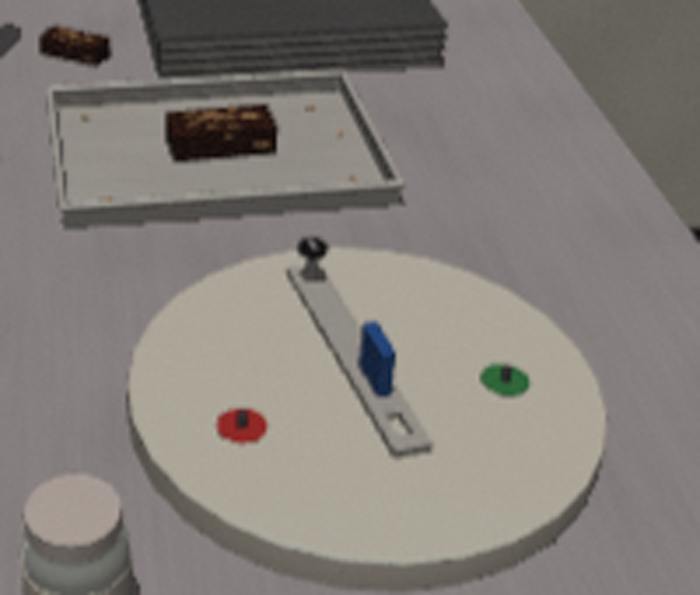

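Run:
```python
from h import *
V={}
for n in("top","side"):
    im=cv2.imread(f"pics/{n}0.png");g=cv2.cvtColor(im,6).astype(int);K,C=cam(n);V[n]=(K,C)
    roi=dict(top=(255,152,270,166),side=(280,183,300,195))[n]
    m=np.zeros_like(g,bool);m[roi[1]:roi[3],roi[0]:roi[2]]=1
    for c,s in blobs(m&(g<80)): print(n,c,s,onz(K,C,c,.071))
    hs=cv2.cvtColor(im,40).astype(int);roi=dict(top=(160,145,205,200),side=(235,140,290,170))[n]
    m=np.zeros_like(g,bool);m[roi[1]:roi[3],roi[0]:roi[2]]=1
    m&=(hs[...,1]>90)
    m=cv2.morphologyEx(m.astype(np.uint8),3,np.ones((3,3)))
    cs=cv2.findContours(m,0,1)[0];c=max(cs,key=cv2.contourArea);r=cv2.minAreaRect(c);print(n,r)
    if n=="top":
        for p in cv2.boxPoints(r): print(onz(K,C,p,.038).round(4))
        print(onz(K,C,r[0],.038))
# approximate
def t(a,b): 
    return tri(*ray(*V['top'],a),*ray(*V['side'],b))
print('green',t((300,122.9),(343.9,228.4)),'red',t((310.7,182.6),(268.8,241.6)))
print('fin',t((302.2,150.7),(307.9,216.9)))
print('slot',t((598/3.4+140,203/3.4+90),(399/3.5+200,424/3.5+120)))
print('pivothead',t((413/3.4+140,235/3.4+90),(312/3.5+200,249/3.5+120)))
G=np.array([.6885,-.05]);Rd=np.array([.477,-.085])
mid=(G+Rd)/2;d=(G-Rd);L=np.linalg.norm(d);n=np.array([-d[1],d[0]])/L
print('pivot from bolts',mid+n*np.sqrt(.19**2-L*L/4),L)
```

```text
top ((180.73770141601562, 173.61476135253906), (28.6998291015625, 12.946611404418945), 84.80557250976562)
[0.5594 0.3981 0.038 ]
[0.5632 0.3529 0.038 ]
[0.4629 0.3433 0.038 ]
[0.4591 0.3884 0.038 ]
[0.51104228 0.3706662  0.038     ]
side [288.8 190.7] [285 188   9   7  41] [0.5552326  0.08117745 0.071     ]
side ((262.983642578125, 157.31968688964844), (13.308753967285156, 30.148401260375977), 84.80557250976562)
green (array([ 0.68915721, -0.04910376,  0.02787982]), np.float64(0.0009096586156410242)) red (array([ 0.47710325, -0.08418693,  0.02801774]), np.float64(0.0007649982875040167))
fin (array([ 0.58313623, -0.04997365,  0.07584252]), np.float64(0.0007324603292662029))
slot (array([ 0.59193191, -0.10247651,  0.03735062]), np.float64(0.0003337124683726284))
pivothead (array([0.55720766, 0.08817704, 0.06439599]), np.float64(0.0013168663726642678))
pivot from bolts [0.55713745 0.08727301] 0.2143764212780874
```

```bash
cat >> h.py <<'E'
def go(P,theta_deg=None):
    s=bot.observe();T=pose(s);d=T[:3,:3].T@(np.asarray(P)-T[:3,3])*1000
    th=np.degrees(np.arctan2(T[1,0],T[0,0]));print('clock',round(s['clock'],2),'pos',T[:3,3].round(4),'theta',th.round(2),'zax',T[:3,2].round(4),'gap',round(s['finger_gap'],4),'F',s['ft_force'].round(1),'q',s['q'].round(2))
    print('shift',d.round(1),'twist',None if theta_deg is None else round(th-theta_deg,1))
E
python3 -c "
from h import *
go([.597,-.131,.21],10.4)"
```

```text
clock 0.15 pos [0.1435 0.608  0.2038] theta 76.72 zax [-3.e-04 -8.e-04 -1.e+00] gap 0.0915 F [0.6 0.7 1.4] q [ 1.24  0.49  1.35  0.    1.3  -0.1 ]
shift [-615.1  611.2   -5.7] twist 66.3
```

Emit:
{"fn": "step_arm", "kwargs": {"motion": [[-38,38,0,4],[-77,76,0,8],[-115,115,0,12],[-154,153,0,16],[-192,191,-1,21],[-231,229,-1,25],[-269,267,-2,29],[-308,306,-2,33],[-346,344,-3,37],[-384,382,-4,41],[-423,420,-4,46],[-461,458,-5,50],[-500,497,-5,54],[-538,535,-6,58],[-577,573,-6,62],[-615,611,-6,66],[-615,611,-6,66],[-615,611,-6,66],[-615,611,-6,66]]}}

```text
clock: 2.52
ee_pos: [0.5963, -0.1299, 0.2104]
eef_rot: [0.996, 0.094, -0.0, 0.0]
ft_force: [-0.6, 0.2, 0.2]
finger_gap: 0.0916
```

Run:
```python
from h import *
go([.583,-.052,.1],10.4)
s=bot.observe();np.save('w1.npy',pose(s));im=bot.get_image('wrist');cv2.imwrite('pics/w1.png',im)
K,C=cam('wrist',s)
for nm,P in dict(piv=(.557,.0875,.071),slot=(.592,-.1,.038),fin=(.583,-.052,.082),g=(.689,-.05,.03)).items():print(nm,proj(K,C,P))
```

```text
clock 2.52 pos [ 0.5963 -0.1299  0.2104] theta 10.79 zax [-7.e-04 -6.e-04 -1.e+00] gap 0.0916 F [-0.6  0.2  0.2] q [-0.31  0.47  1.37 -0.    1.3  -0.5 ]
shift [  1.6 -79.  110.3] twist 0.4
piv [256.18626276 -59.25790038]
slot [255.16935342 150.19718081]
fin [255.49144769 105.33986385]
g [345.46043102 122.54203297]
```

View pics/w1.png

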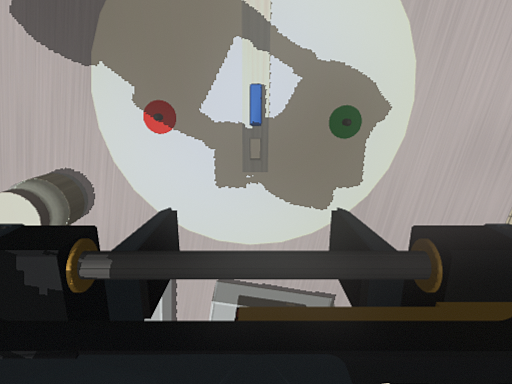

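The wrist view shows the blue fin at (256,104), slot (255,149), red ring (160,117) and green ring (345,122), close to where they project from the first measurement. I'll refine the positions from it.

Run:
```python
from h import *
im=cv2.imread('pics/w1.png');b,g,r=[im[...,i].astype(int) for i in range(3)]
p=bot.camera_params('wrist');K=p['intrinsics'];C=np.load('w1.npy')@p['tool_from_camera']
Kt,Ct=cam('top')
for nm,m,z,tp in (('green',(g>r+25)&(g>b+25),.03,(300,122.9)),('red',(r>g+70)&(r>b+70),.03,(310.7,182.6)),('blue',(b>r+50)&(b>g+30),.08,(302.2,150.7))):
    m[200:]=0
    c=max(cv2.findContours(m.astype(np.uint8),0,1)[0],key=cv2.contourArea);R0=cv2.minAreaRect(c)
    print(nm,R0,[onz(K,C,q,z).round(4)[:2] for q in cv2.boxPoints(R0)],onz(K,C,R0[0],z).round(4),'tri',tri(*ray(K,C,R0[0]),*ray(Kt,Ct,tp)))
print('slot',onz(K,C,(255,149),.038))
cv2.imwrite('pics/w1c.png',cv2.resize(im[70:190,190:320],None,fx=5,fy=5,interpolation=2))
```

```text
green ((345.0, 121.5), (31.0, 30.0), 90.0) [array([ 0.6668, -0.0354]), array([ 0.7005, -0.0291]), array([ 0.7101, -0.0628]), array([ 0.6755, -0.0694])] [ 0.6882 -0.049   0.03  ] tri (array([ 0.68915017, -0.04903278,  0.02808349]), np.float64(0.0008552616593283221))
red ((154.96788024902344, 124.80463409423828), (31.89156723022461, 12.979715347290039), 30.465543746948242) [array([ 0.4526, -0.0946]), array([ 0.4589, -0.0807]), array([ 0.4921, -0.0929]), array([ 0.4861, -0.1071])] [ 0.4723 -0.0937  0.03  ] tri (array([ 0.47606642, -0.08776446,  0.03913971]), np.float64(0.010315584656294117))
blue ((255.5, 103.5), (39.0, 11.0), 90.0) [array([ 0.574 , -0.0334]), array([ 0.5845, -0.0315]), array([ 0.5916, -0.0676]), array([ 0.5808, -0.0696])] [ 0.5827 -0.0502  0.08  ] tri (array([ 0.58274423, -0.05002229,  0.07555497]), np.float64(0.00020417070550523642))
slot [ 0.59154797 -0.09867885  0.038     ]
```

View pics/w1c.png

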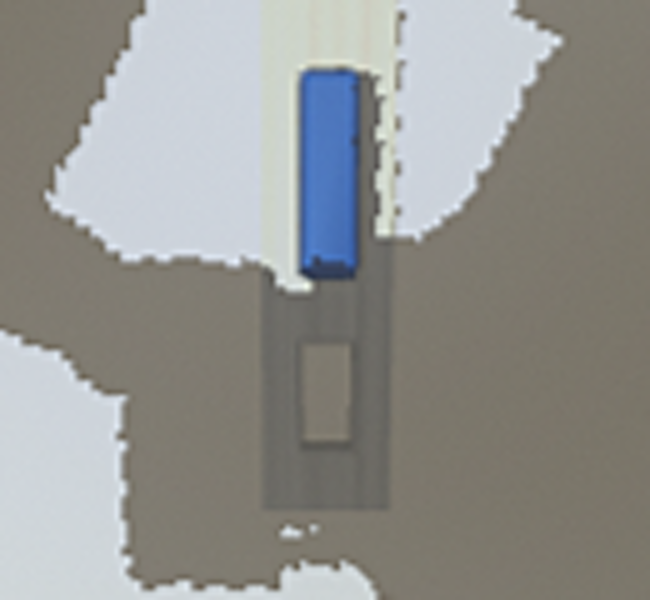

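```bash
python3 -c "
from h import *
go([.5828,-.0515,.115],-169.2)"
```

```text
clock 2.58 pos [ 0.5964 -0.1299  0.2105] theta 10.8 zax [-4.e-04 -7.e-04 -1.e+00] gap 0.0912 F [-0.   1.  -0.1] q [-0.31  0.47  1.37 -0.    1.3  -0.5 ]
shift [  1.3 -79.6  95.4] twist 180.0
```

Emit:
{"fn": "step_arm", "kwargs": {"motion": [[0,-5,5,10],[0,-10,10,20],[0,-15,15,30],[0,-20,20,40],[0,-25,25,50],[0,-30,30,60],[0,-35,35,70],[0,-40,40,80],[1,-45,45,90],[1,-50,50,100],[1,-55,55,110],[1,-60,60,120],[1,-65,65,130],[1,-70,70,140],[1,-75,75,150],[1,-80,80,160],[1,-80,90,170],[1,-80,95,180],[1,-80,95,180],[1,-80,95,180]], "fingers": 120}}

```text
clock: 5.08
ee_pos: [0.5824, -0.0508, 0.1158]
eef_rot: [-0.096, 0.995, -0.0, -0.0]
ft_force: [0.2, 0.1, 0.6]
finger_gap: 0.0484
```

Run:
```python
from h import *
s=bot.observe();im=bot.get_image('wrist');cv2.imwrite('pics/w2.png',im)
K,C=cam('wrist',s)
for nm,P in dict(slot=(.5915,-.0995,.038),fin=(.5828,-.0515,.082),g=(.6885,-.049,.03)).items():print(nm,proj(K,C,P))
go([.5828,-.0515,.054],-169.2)
```

```text
slot [254.2726392  140.14651264]
fin [253.4813321  211.72274151]
g [136.81910221 174.49192262]
clock 5.12 pos [ 0.5825 -0.0509  0.1158] theta -168.98 zax [ 1.e-04 -8.e-04 -1.e+00] gap 0.0483 F [ 0.2 -0.9 -0.5] q [-0.19  0.54  1.55 -0.    1.06  2.76]
shift [-0.2 -0.5 61.8] twist 0.2
```

View pics/w2.png

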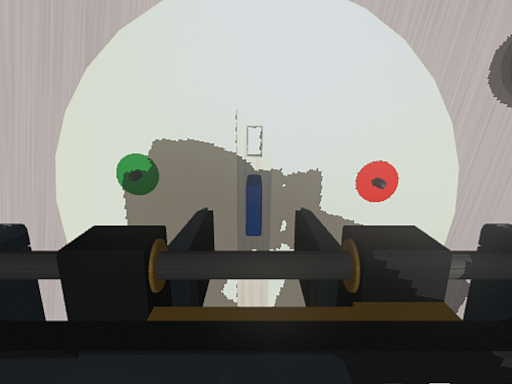

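The fin is centred between the fingers at (254,205). The slot is at (255,140), as predicted. Now I go down and grip.

Emit:
{"fn": "step_arm", "kwargs": {"motion": [[0,0,15,0],[0,0,30,0],[0,0,45,0],[0,0,57,0],[0,0,61,0],[0,0,61,0],[0,0,61,0]]}}

```text
clock: 6.0
ee_pos: [0.5828, -0.0511, 0.0552]
eef_rot: [-0.096, 0.995, -0.001, 0.0]
ft_force: [-0.5, -0.5, 0.2]
finger_gap: 0.0479
```

Emit:
{"fn": "step_arm", "kwargs": {"motion": [[0,0,0,0],[0,0,0,0],[0,0,0,0],[0,0,0,0],[0,0,0,0],[0,0,0,0]], "fingers": 255, "squeeze": 45}}

```text
clock: 6.75
ee_pos: [0.5828, -0.0511, 0.0553]
eef_rot: [-0.096, 0.995, -0.001, 0.0]
ft_force: [0.3, -1.4, 1.5]
finger_gap: 0.0116
```

```bash
python3 -c "
from h import *
go([.5828,-.0515,.073],-169.2)"
```

```text
clock 6.75 pos [ 0.5828 -0.0511  0.0553] theta -168.97 zax [ 9.e-04 -1.e-03 -1.e+00] gap 0.0116 F [ 0.3 -1.4  1.5] q [-0.19  0.62  1.6  -0.    0.92  2.76]
shift [  0.1  -0.4 -17.7] twist 0.2
```

Emit:
{"fn": "step_arm", "kwargs": {"motion": [[0,0,-4,0],[0,0,-9,0],[0,0,-14,0],[0,0,-20,0],[0,0,-20,0],[0,0,-20,0]]}}

```text
clock: 7.5
ee_pos: [0.5828, -0.0511, 0.0752]
eef_rot: [-0.096, 0.995, -0.001, 0.0]
ft_force: [0.1, 0.1, -4.1]
finger_gap: 0.0119
```

Run:
```python
from h import *
go([.5828,-.0515,.073],-169.2)
cv2.imwrite('pics/s3.png',cv2.resize(bot.get_image('side')[140:290,200:400],None,fx=3.5,fy=3.5,interpolation=2))
```

```text
clock 7.5 pos [ 0.5828 -0.0511  0.0752] theta -168.97 zax [ 8.e-04 -1.e-03 -1.e+00] gap 0.0119 F [ 0.1  0.1 -4.1] q [-0.19  0.59  1.58 -0.    0.97  2.76]
shift [ 0.1 -0.4  2.2] twist 0.2
```

View pics/s3.png

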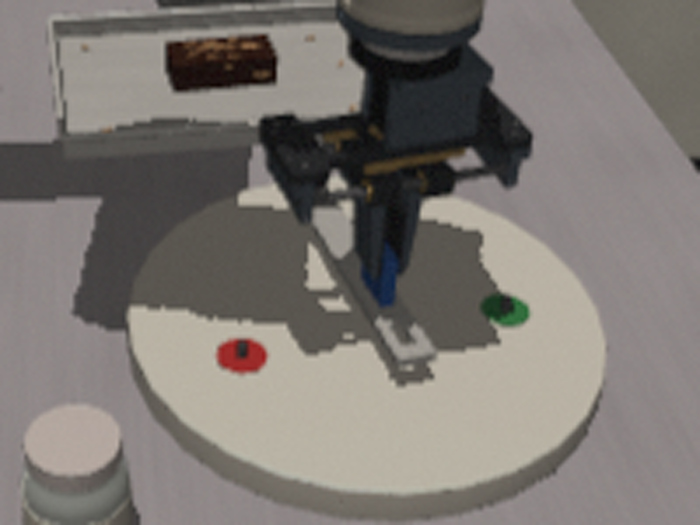

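The bar is lifted level, with its slot end at (408,345) clear of its shadow. Now the swing.

Emit:
{"fn": "step_arm", "kwargs": {"motion": [[-6,0,0,-2.5],[-12,1,0,-5],[-18,1,0,-7.5],[-24,2,0,-10],[-30,3,0,-12.5],[-36,5,0,-15],[-42,7,0,-17.5],[-48,9,0,-20],[-54,11,0,-22.5],[-60,13,0,-25],[-65,16,0,-27.5],[-70,19,0,-30],[-77,23,0,-33],[-77,23,0,-33],[-77,23,0,-33]]}}

```text
clock: 9.43
ee_pos: [0.6537, -0.0138, 0.0751]
eef_rot: [-0.375, 0.927, -0.001, -0.0]
ft_force: [-0.4, -1.3, -4.5]
finger_gap: 0.0116
```

Run:
```python
from h import *
s=bot.observe();im=bot.get_image('wrist');cv2.imwrite('pics/w4.png',im);np.save('w4.npy',pose(s))
K,C=cam('wrist',s);print(proj(K,C,[.6885,-.049,.045]),proj(K,C,[.6885,-.049,.03]))
go([.6553,-.0148,.054],-135.9)
cv2.imwrite('pics/w4c.png',cv2.resize(im[70:230,170:340],None,fx=4,fy=4,interpolation=2))
```

```text
[252.88253654 145.97747606] [252.95099671 143.85496216]
clock 9.47 pos [ 0.6536 -0.0139  0.0751] theta -136.01 zax [ 3.e-04 -1.e-03 -1.e+00] gap 0.0116 F [ 1.2 -0.1 -3.8] q [-0.11  0.67  1.4  -0.    1.07  2.26]
shift [-0.6 -1.9 21.1] twist -0.1
```

View pics/w4c.png

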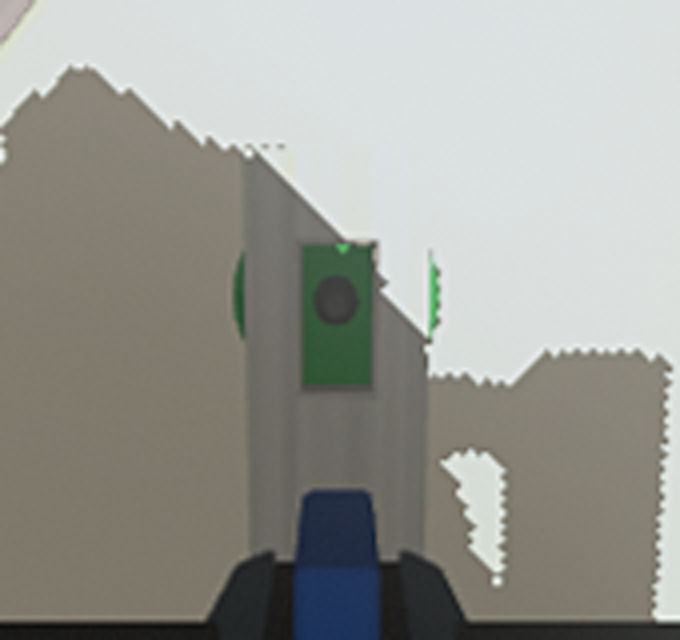

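The green bolt at (336,300) shows through the slot centred at (337,315). Lowering.

Emit:
{"fn": "step_arm", "kwargs": {"motion": [[0,0,5,0],[0,0,10,0],[0,0,15,0],[0,0,19,0],[0,0,20,0],[0,0,20,0],[0,0,20,0]]}}

```text
clock: 10.35
ee_pos: [0.6535, -0.0139, 0.0553]
eef_rot: [-0.375, 0.927, -0.001, -0.0]
ft_force: [-3.6, -0.4, 4.5]
finger_gap: 0.0116
```

Run:
```python
from h import *
go([.6553,-.0148,.054],-135.9)
im=bot.get_image('wrist')
cv2.imwrite('pics/w5c.png',cv2.resize(im[70:230,170:340],None,fx=4,fy=4,interpolation=2))
```

```text
clock 10.35 pos [ 0.6535 -0.0139  0.0553] theta -136.01 zax [ 2.e-04 -1.e-03 -1.e+00] gap 0.0116 F [-3.6 -0.4  4.5] q [-0.11  0.69  1.42 -0.    1.03  2.26]
shift [-0.6 -1.9  1.3] twist -0.1
```

View pics/w5c.png

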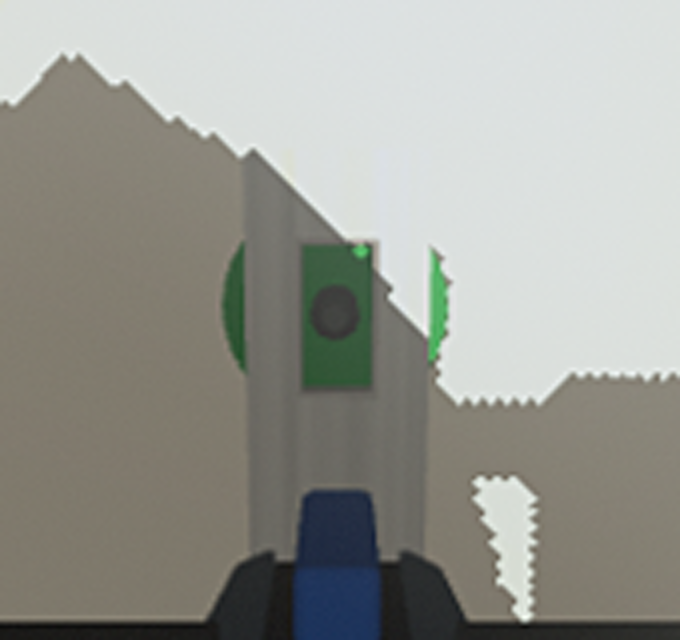

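Emit:
{"fn": "step_arm", "kwargs": {"motion": [[0,0,0,0],[0,0,0,0],[0,0,0,0],[0,0,0,0],[0,0,-20,0],[0,0,-50,0],[0,0,-80,0],[0,0,-120,0],[0,0,-120,0],[0,0,-120,0]], "fingers": 100}}

```text
clock: 11.65
ee_pos: [0.6532, -0.0137, 0.1749]
eef_rot: [-0.375, 0.927, -0.0, -0.0]
ft_force: [-0.6, -0.2, -1.4]
finger_gap: 0.0558
```

Run:
```python
from h import *
s=bot.observe();im=bot.get_image('wrist');np.save('w6.npy',pose(s))
cv2.imwrite('pics/w6.png',im);cv2.imwrite('pics/w6c.png',cv2.resize(im[70:230,170:340],None,fx=4,fy=4,interpolation=2))
cv2.imwrite('pics/s6.png',bot.get_image('side'))
a=5.5
# hover so that block is ahead (image upper half): TCP offset +80mm along tool y
for th in (95.5,-84.5):
    y=np.array([np.sin(np.radians(th)),-np.cos(np.radians(th))]);print(th,y);go([.511+.08*y[0],.3707+.08*y[1],.2],th)
```

```text
95.5 [0.9953962  0.09584575]
clock 11.75 pos [ 0.6529 -0.0137  0.1741] theta -136.01 zax [-1.5e-03 -8.0e-04 -1.0e+00] gap 0.0554 F [-0.6 -0.1  0.2] q [-0.11  0.56  1.31 -0.    1.28  2.26]
shift [-227.5  325.3  -26.1] twist -231.5
-84.5 [-0.9953962  -0.09584575]
clock 11.75 pos [ 0.6529 -0.0137  0.1741] theta -136.01 zax [-1.5e-03 -8.0e-04 -1.0e+00] gap 0.0554 F [-0.6 -0.1  0.2] q [-0.11  0.56  1.31 -0.    1.28  2.26]
shift [-102.2  424.9  -25.8] twist -51.5
```

View pics/w6.png

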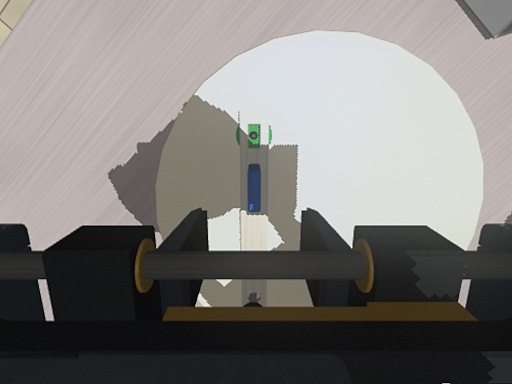

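View pics/s6.png

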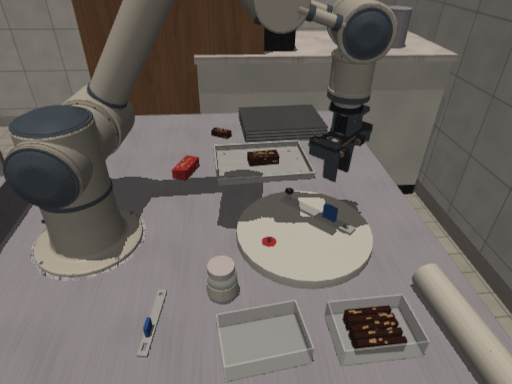

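Emit:
{"fn": "step_arm", "kwargs": {"motion": [[-10,42,-3,-5],[-20,85,-5,-10],[-30,127,-8,-15],[-41,170,-10,-20],[-51,212,-13,-25],[-61,255,-16,-31],[-72,297,-19,-36],[-82,340,-22,-41],[-92,382,-25,-46],[-102,425,-26,-51.5],[-102,425,-26,-51.5],[-102,425,-26,-51.5],[-102,425,-26,-51.5]], "fingers": 0}}

```text
clock: 13.38
ee_pos: [0.4315, 0.3621, 0.1998]
eef_rot: [0.74, -0.673, -0.0, 0.001]
ft_force: [-0.5, 0.1, -0.4]
finger_gap: 0.0911
```

Run:
```python
from h import *
s=bot.observe();im=bot.get_image('wrist');np.save('w7.npy',pose(s));cv2.imwrite('pics/w7.png',im)
K,C=cam('wrist',s)
hs=cv2.cvtColor(im,40).astype(int)
m=((hs[...,1]>90)&(im[...,2]<230)).astype(np.uint8);m[205:]=0
m=cv2.morphologyEx(m,3,np.ones((7,7)))
for c in cv2.findContours(m,0,1)[0]:
    if cv2.contourArea(c)>400:
        r=cv2.minAreaRect(c);print(r);print([onz(K,C,q,.038)[:2].round(4) for q in cv2.boxPoints(r)],onz(K,C,r[0],.038).round(4))
go([.511,.3707,.1],-84.5)
t=bot.get_image('top');cv2.imwrite('pics/t7.png',t)
cv2.imwrite('pics/s7.png',bot.get_image('side'))
```

```text
((61.715389251708984, 196.12307739257812), (36.09410095214844, 37.210418701171875), 29.744882583618164)
[array([0.3762, 0.6137]), array([0.4173, 0.5892]), array([0.3993, 0.5545]), array([0.357 , 0.5784])] [0.3878 0.5839 0.038 ]
((245.2976837158203, 101.76264190673828), (76.16388702392578, 25.450340270996094), 86.42366790771484)
[array([0.5491, 0.3981]), array([0.5531, 0.3717]), array([0.4753, 0.3589]), array([0.4709, 0.387 ])] [0.5133 0.3791 0.038 ]
clock 13.43 pos [0.4316 0.3621 0.1999] theta -84.6 zax [-0.0019 -0.0012 -1.    ] gap 0.0914 F [-0.8 -0.7 -0.2] q [0.59 0.41 1.5  0.   1.23 2.07]
shift [ -1.2 -80.1  99.8] twist -0.1
```

View pics/w7.png

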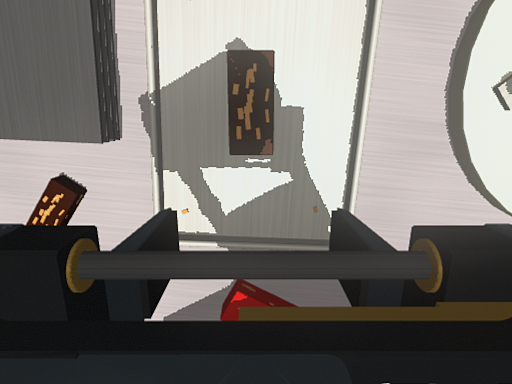

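The block shows at about (251,102), columns 229–274 and rows 50–155; the saturation mask missed its dark edges.

Run:
```python
from h import *
im=cv2.imread('pics/w7.png');hs=cv2.cvtColor(im,40).astype(int);g=cv2.cvtColor(im,6)
p=bot.camera_params('wrist');K=p['intrinsics'];C=np.load('w7.npy')@p['tool_from_camera']
print(g[100,200:300:5],hs[100,200:300:5,1],g[30:170:6,250])
m=((g<75)|(hs[...,1]>90)).astype(np.uint8);m[170:]=0;m[:,:190]=0;m[:,330:]=0
m=cv2.morphologyEx(m,2,np.ones((5,5)))
c=max(cv2.findContours(m,0,1)[0],key=cv2.contourArea);r=cv2.minAreaRect(c);print(r,cv2.boundingRect(c))
for z in(.034,.038,.042):
    B=[onz(K,C,q,z)[:2].round(4) for q in cv2.boxPoints(r)];print(z,B,onz(K,C,r[0],z).round(4),np.linalg.norm(B[0]-B[1]),np.linalg.norm(B[1]-B[2]))
cv2.imwrite('pics/w7c.png',cv2.resize(im[35:170,200:300],None,fx=4,fy=4,interpolation=2))
```

```text
[126 130 125 124 127 124  48  48  49  50 107  53  55  98  60 134 118 236
 236 237] [ 22  23  20  20  24  22  73  68  72  56 126  56  59 113  47  19  21   6
   8   5] [234 235 235 180  74  70  67 114 109  52 104 108 108 108  47  60  83  50
  53  55  58 128 174 232]
((250.5, 102.49999237060547), (44.99999237060547, 102.99998474121094), 0.0) (228, 51, 46, 104)
0.034 [array([0.4547, 0.394 ]), array([0.5626, 0.4017]), array([0.5671, 0.3546]), array([0.4595, 0.3428])] [0.5132 0.3735 0.034 ] 0.10817439623127091 0.04731447981326645
0.038 [array([0.4552, 0.3937]), array([0.562 , 0.4013]), array([0.5663, 0.3548]), array([0.46  , 0.3431])] [0.5131 0.3734 0.038 ] 0.10707007051459345 0.04669839397666689
0.042 [array([0.4558, 0.3934]), array([0.5613, 0.4009]), array([0.5656, 0.355 ]), array([0.4605, 0.3434])] [0.513  0.3734 0.042 ] 0.10576625170629811 0.04610097612849428
```

View pics/w7c.png

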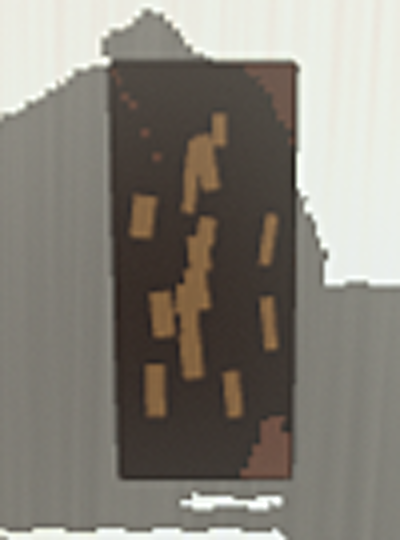

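Run:
```python
from h import *
p=bot.camera_params('wrist');K=p['intrinsics'];C=np.load('w7.npy')@p['tool_from_camera']
c=np.array([(227.25,50),(274.5,50.25),(273,154.5),(229.75,154.5)])-.4
for z in(.03,.034,.038,.042):
    P=np.array([onz(K,C,q,z)[:2] for q in c]);n=np.linalg.norm
    a=(P[0]+P[1]-P[2]-P[3]);print(z,P.mean(0).round(4),'L',n(a)/2,'W',n(P[0]-P[1]),n(P[2]-P[3]),'ang',np.degrees(np.arctan2(a[1],a[0])))
t=cv2.imread('pics/t7.png')[140:210,150:215];cv2.imwrite('pics/t7c.png',cv2.resize(t,None,fx=8,fy=8,interpolation=2))
t=cv2.imread('pics/s7.png')[140:175,235:295];cv2.imwrite('pics/s7c.png',cv2.resize(t,None,fx=10,fy=10,interpolation=2))
```

```text
0.03 [0.5116 0.3731] L 0.11085297689331464 W 0.05015392947152769 0.049953914809359574 ang 5.491818032511283
0.034 [0.5115 0.3731] L 0.10958507474240708 W 0.04958028429901582 0.0493825573428479 ang 5.491818032511234
0.038 [0.5114 0.373 ] L 0.10831717259149952 W 0.04900663912650396 0.04881119987633622 ang 5.491818032511272
0.042 [0.5113 0.373 ] L 0.10704927044059186 W 0.04843299395399216 0.04823984240982455 ang 5.491818032511257
```

View pics/s7c.png

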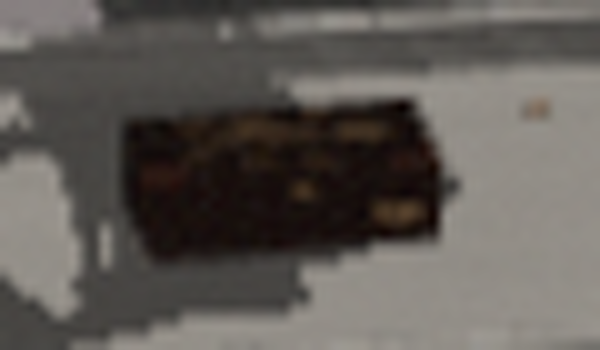

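View pics/t7c.png

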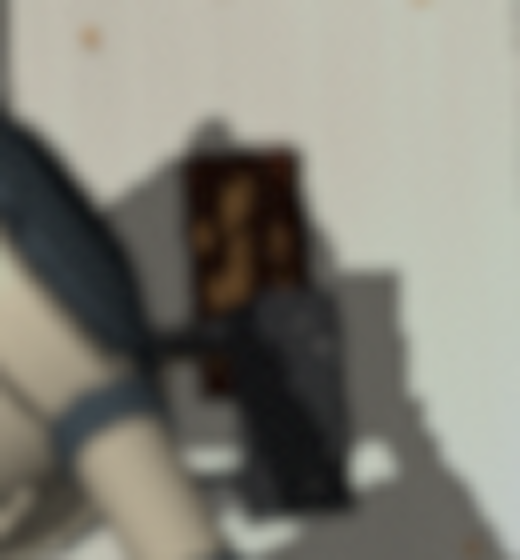

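Run:
```python
from h import *
p=bot.camera_params('wrist');K=p['intrinsics'];C=np.load('w7.npy')@p['tool_from_camera'];Ks,Cs=cam('side')
print(tri(*ray(K,C,(229.35,154.1)),*ray(Ks,Cs,(247.8-.4,152.2-.4))))
print(tri(*ray(K,C,(226.85,49.6)),*ray(Ks,Cs,(276.3-.4,150-.4))))
go([.5115,.373,.020],-84.5)
```

```text
(array([0.45593207, 0.39213341, 0.03555403]), np.float64(0.002062797252790134))
(array([0.56393338, 0.40295425, 0.03444917]), np.float64(0.00025499634801258957))
clock 13.53 pos [0.4315 0.3623 0.2001] theta -84.59 zax [-1.7e-03 -9.0e-04 -1.0e+00] gap 0.0913 F [-0.2 -0.4 -0.1] q [0.59 0.41 1.5  0.   1.23 2.07]
shift [ -3.2 -80.9 180. ] twist -0.1
```

Emit:
{"fn": "step_arm", "kwargs": {"motion": [[-1,-25,15,0],[-2,-55,30,0],[-3,-78,50,0],[-3,-81,75,0],[-3,-81,100,0],[-3,-81,125,0],[-3,-81,150,0],[-3,-81,168,0],[-3,-81,179,0],[-3,-81,179,0],[-3,-81,179,0]]}}

```text
clock: 14.9
ee_pos: [0.5121, 0.373, 0.0217]
eef_rot: [0.74, -0.673, -0.0, 0.0]
ft_force: [0.1, -0.6, 0.8]
finger_gap: 0.091
```

Emit:
{"fn": "step_arm", "kwargs": {"motion": [[0,0,0,0],[0,0,0,0],[0,0,0,0],[0,0,0,0],[0,0,0,0],[0,0,0,0],[0,0,0,0]], "fingers": 255, "squeeze": 30}}

```text
clock: 15.78
ee_pos: [0.5121, 0.373, 0.0217]
eef_rot: [0.74, -0.673, -0.0, 0.0]
ft_force: [-0.2, -0.8, 0.6]
finger_gap: 0.0493
```

Emit:
{"fn": "step_arm", "kwargs": {"motion": [[0,0,-10,0],[0,0,-25,0],[0,0,-50,0],[0,0,-85,0],[0,0,-120,0],[0,0,-150,0],[0,0,-160,0],[0,0,-160,0]]}}

```text
clock: 16.77
ee_pos: [0.5122, 0.3731, 0.1821]
eef_rot: [0.74, -0.673, -0.0, -0.0]
ft_force: [0.1, -0.4, -2.4]
finger_gap: 0.0498
```

Run:
```python
from h import *
s=bot.observe();cv2.imwrite('pics/w8.png',bot.get_image('wrist'));im=bot.get_image('side');cv2.imwrite('pics/s8.png',im)
cv2.imwrite('pics/s8c.png',cv2.resize(im[180:270,260:380],None,fx=6,fy=6,interpolation=2))
t=bot.get_image('top');cv2.imwrite('pics/t8c.png',cv2.resize(t[100:215,240:360],None,fx=5,fy=5,interpolation=2))
go([.5115,.373,.19],-46)
```

```text
clock 16.93 pos [0.5115 0.3727 0.1804] theta -84.59 zax [-0.0026 -0.0015 -1.    ] gap 0.0497 F [ 0.9  0.  -1.9] q [0.54 0.53 1.35 0.   1.26 2.01]
shift [-0.3  0.  -9.6] twist -38.6
```

View pics/s8.png

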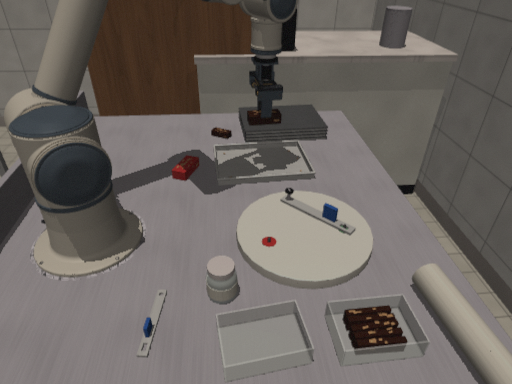

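View pics/s8c.png

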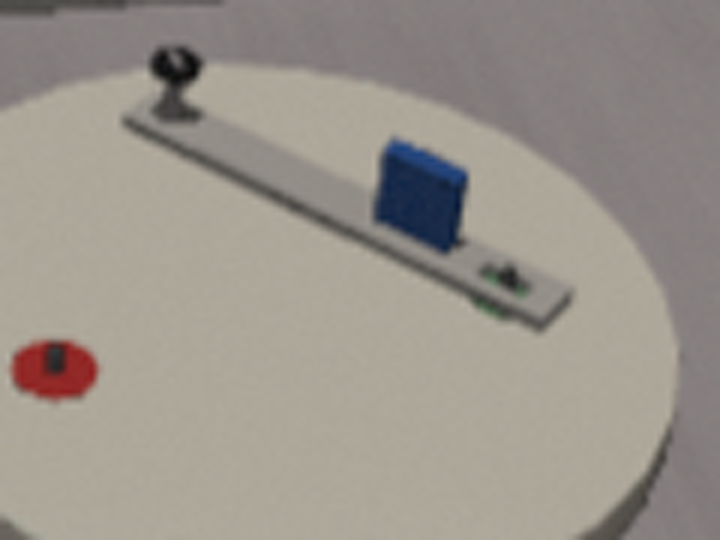

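View pics/t8c.png

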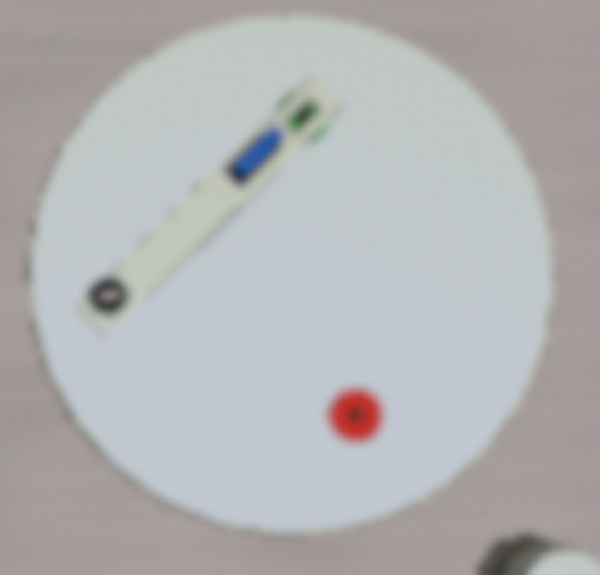

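View pics/w8.png

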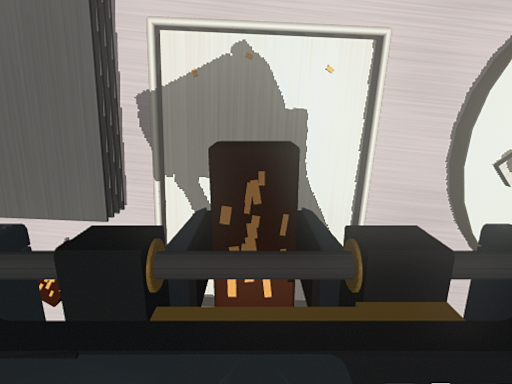

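Run:
```python
from h import *
u=np.array([np.cos(np.radians(-46)),np.sin(np.radians(-46))]);n=np.array([u[1],-u[0]])
print(u,n);P=np.array([.6535,-.0139])-.072*u+.076*n;print(P)
go([*P,.18],-46)
```

```text
[ 0.69465837 -0.7193398 ] [-0.7193398  -0.69465837]
[ 0.54881477 -0.01490157]
clock 16.93 pos [0.5115 0.3727 0.1804] theta -84.59 zax [-0.0026 -0.0015 -1.    ] gap 0.0497 F [ 0.9  0.  -1.9] q [0.54 0.53 1.35 0.   1.26 2.01]
shift [389.4  -0.6   0.9] twist -38.6
```

Emit:
{"fn": "step_arm", "kwargs": {"motion": [[30,0,0,-3],[70,0,0,-7],[110,0,0,-11],[150,0,0,-15],[190,0,0,-19],[230,0,0,-23],[270,0,0,-27],[310,0,0,-31],[350,0,0,-35],[380,-1,0,-38],[389,-1,1,-38.6],[389,-1,1,-38.6],[389,-1,1,-38.6],[389,-1,1,-38.6]]}}

```text
clock: 18.68
ee_pos: [0.5491, -0.0136, 0.1798]
eef_rot: [0.921, -0.39, -0.001, 0.001]
ft_force: [-0.3, 0.2, -1.0]
finger_gap: 0.0496
```

Run:
```python
from h import *
go([.5488,-.0149,.052],-46)
```

```text
clock 18.68 pos [ 0.5491 -0.0136  0.1798] theta -45.95 zax [-0.0027 -0.0014 -1.    ] gap 0.0496 F [-0.3  0.2 -1. ] q [-0.13  0.42  1.56 -0.    1.17  0.67]
shift [  0.8   0.7 127.8] twist 0.1
```

Emit:
{"fn": "step_arm", "kwargs": {"motion": [[1,1,20,0],[1,1,45,0],[1,1,70,0],[1,1,95,0],[1,1,115,0],[1,1,125,0],[1,1,128,0],[1,1,128,0],[1,1,128,0]]}}

```text
clock: 19.8
ee_pos: [0.5492, -0.0152, 0.0525]
eef_rot: [0.921, -0.39, -0.0, 0.001]
ft_force: [0.4, -0.2, -1.6]
finger_gap: 0.0495
```

Run:
```python
from h import *
s=bot.observe();im=bot.get_image('wrist');np.save('w9.npy',pose(s));cv2.imwrite('pics/w9.png',im)
cv2.imwrite('pics/w9c.png',cv2.resize(im[60:220,160:360],None,fx=4,fy=3.7,interpolation=2))
im=bot.get_image('side');cv2.imwrite('pics/s9c.png',cv2.resize(im[160:270,230:380],None,fx=5,fy=5,interpolation=2))
go([.5488,-.0149,.052],-46)
```

```text
clock 19.9 pos [ 0.549  -0.0152  0.0524] theta -45.95 zax [-0.0018 -0.0014 -1.    ] gap 0.0499 F [ 0.   0.7 -2.1] q [-0.14  0.59  1.69 -0.    0.87  0.67]
shift [-0.4 -0.1  0.4] twist 0.0
```

View pics/w9.png

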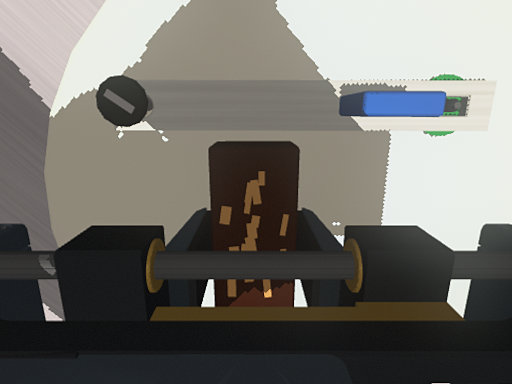

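View pics/w9c.png

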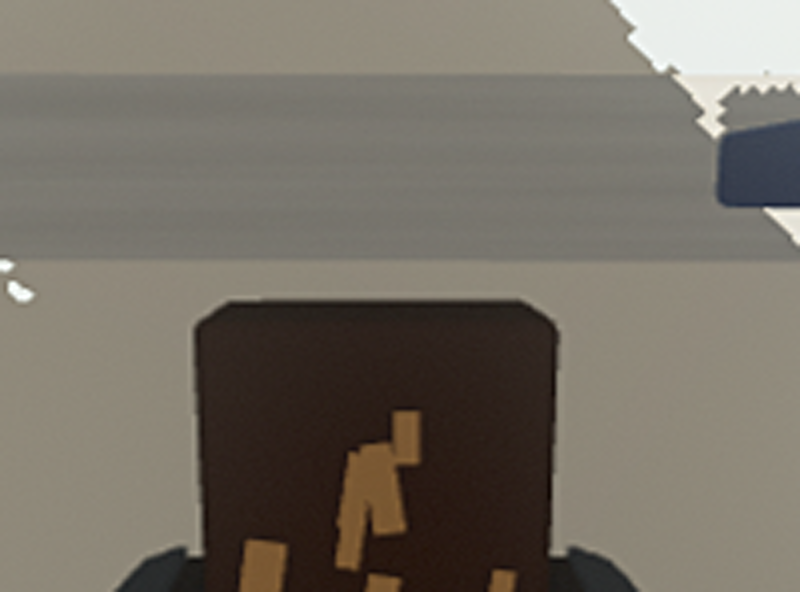

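View pics/s9c.png

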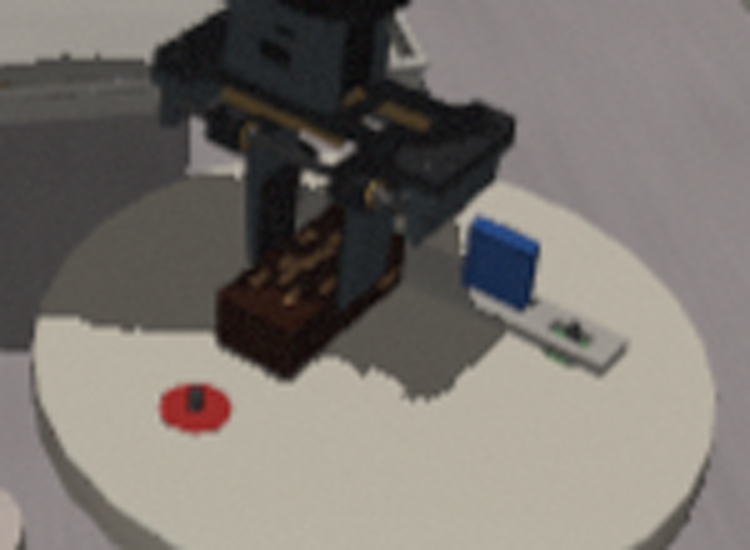

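Run:
```python
from h import *
T=np.load('w9.npy');p=bot.camera_params('wrist');K=p['intrinsics'];C=p['tool_from_camera']
# in tool frame; planes at tool z = TCPz - z
o=C[:3,3]
def on(uv,zw):
    _,d=ray(K,C,uv);return o+d*((.0525-zw)-o[2])/d[2]
for nm,uv,z in (('blkbotL',(217,60+299/3.7-.4),.034),('blkbotR',(290,60+299/3.7-.4),.034),('blktopL',(209,60+326/3.7-.4),.069),('blktopR',(298,60+326/3.7-.4),.069),('barL',(165,60+259/3.7-.4),.038),('barR',(355,60+262/3.7-.4),.038),('head',(121.5,99.5),.071),('fin end',(344,104),.06)):
    print(nm,(on(uv,z)*1000).round(1))
```

```text
blkbotL [-23.9 -54.3  18.5]
blkbotR [ 23.4 -54.3  18.5]
blktopL [-24.  -53.4 -16.5]
blktopR [ 23.8 -53.3 -16.5]
barL [-55.9 -61.4  14.5]
barR [ 63.7 -60.8  14.5]
head [-67.5 -78.1 -18.5]
fin end [ 49.3 -76.1  -7.5]
```

The gap is 7 mm and the block is square to the bar within about 0.3°. I close most of it and set the block down.

Emit:
{"fn": "step_arm", "kwargs": {"motion": [[0,-3,0,0],[0,-6,0,0],[0,-6,1,0],[0,-6,2.5,0],[0,-6,3.5,0],[0,-6,3.5,0],[0,-6,3.5,0]]}}

```text
clock: 20.78
ee_pos: [0.5533, -0.0111, 0.0488]
eef_rot: [0.921, -0.39, -0.001, 0.001]
ft_force: [0.9, 0.3, -1.9]
finger_gap: 0.0497
```

Run:
```python
from h import *
im=bot.get_image('wrist');cv2.imwrite('pics/w10c.png',cv2.resize(im[60:220,160:360],None,fx=4,fy=3.7,interpolation=2))
go([.5488,-.0149,.0487],-46)
```

```text
clock 20.82 pos [ 0.5533 -0.0111  0.0488] theta -45.95 zax [-0.0019 -0.0014 -1.    ] gap 0.05 F [ 0.1 -0.2 -2.1] q [-0.13  0.6   1.68 -0.    0.87  0.68]
shift [-0.4  5.9  0.1] twist 0.0
```

View pics/w10c.png

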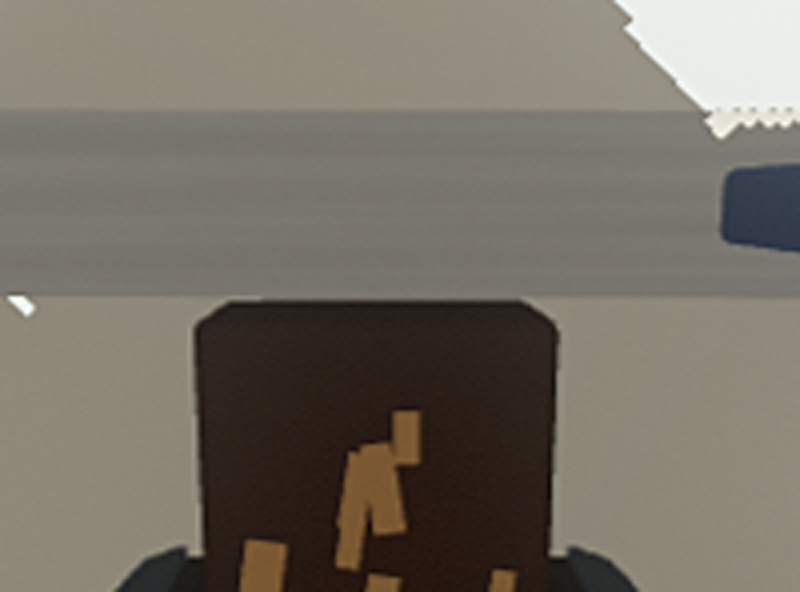

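The gap is now about 1 mm (bar edge at row 296, block edge at 300). The force reading still shows the block's weight, so it isn't touching yet; I lower a little more.

Emit:
{"fn": "step_arm", "kwargs": {"motion": [[0,0,0.5,0],[0,0,1,0],[0,0,1,0]]}}

```text
clock: 21.2
ee_pos: [0.5533, -0.0111, 0.0487]
eef_rot: [0.921, -0.39, -0.0, 0.001]
ft_force: [-5.3, 0.6, 17.2]
finger_gap: 0.0493
```

Emit:
{"fn": "step_arm", "kwargs": {"motion": [[0,0,-0.5,0],[0,0,-0.5,0]]}}

```text
clock: 21.45
ee_pos: [0.5534, -0.0111, 0.0492]
eef_rot: [0.921, -0.39, -0.0, 0.001]
ft_force: [0.4, 0.6, -2.4]
finger_gap: 0.0498
```

Emit:
{"fn": "step_arm", "kwargs": {"motion": [[0,0,0,0],[0,0,0,0],[0,0,0,0],[0,0,0,0],[0,0,0,0],[0,0,-15,0],[0,0,-40,0],[0,0,-80,0],[0,0,-120,0],[0,0,-130,0],[0,0,-130,0]], "fingers": 60}}

```text
clock: 22.82
ee_pos: [0.5538, -0.0109, 0.18]
eef_rot: [0.921, -0.39, 0.0, 0.001]
ft_force: [0.2, 0.6, -0.4]
finger_gap: 0.0699
```

Run:
```python
from h import *
s=bot.observe();im=bot.get_image('wrist');np.save('w11.npy',pose(s));cv2.imwrite('pics/w11.png',im)
im=bot.get_image('side');cv2.imwrite('pics/s11.png',im)
go([.5488,-.0149,.25],-46)
```

```text
clock 22.93 pos [ 0.553  -0.0108  0.1784] theta -45.95 zax [-0.0025 -0.0014 -1.    ] gap 0.0696 F [ 0.3 -0.9 -0. ] q [-0.13  0.42  1.56 -0.    1.17  0.68]
shift [ -0.    6.  -71.6] twist 0.0
```

View pics/w11.png

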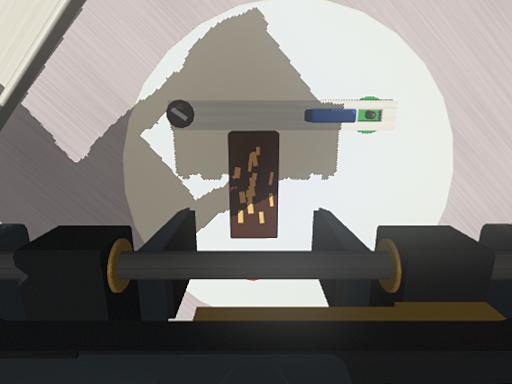

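View pics/s11.png

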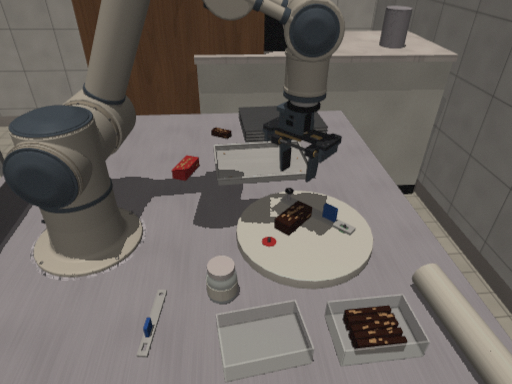

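The wrist view shows the block at columns 229–279 and rows 131–238, its end against the bar's near edge at row 130. Bolt and ring show in the slot at (370,115). I'll move aside for clear views and measure.

Emit:
{"fn": "step_arm", "kwargs": {"motion": [[0,20,-20,0],[0,40,-40,0],[0,60,-60,0],[0,80,-80,0],[0,80,-80,0],[0,80,-80,0]]}}

```text
clock: 23.68
ee_pos: [0.4955, -0.066, 0.2574]
eef_rot: [0.921, -0.39, -0.002, 0.001]
ft_force: [-0.5, 0.1, 0.0]
finger_gap: 0.0695
```

Run:
```python
from h import *
s=bot.observe();im=bot.get_image('wrist');np.save('w12.npy',pose(s));cv2.imwrite('pics/w12.png',im)
cv2.imwrite('pics/w12c.png',cv2.resize(im[30:180,150:350],None,fx=4,fy=4,interpolation=2))
im=bot.get_image('side');cv2.imwrite('pics/s12.png',im);cv2.imwrite('pics/s12c.png',cv2.resize(im[175:265,255:375],None,fx=6,fy=6,interpolation=2))
go([.5488,-.0149,.25],-46)
```

```text
clock 23.77 pos [ 0.4956 -0.0658  0.2575] theta -45.93 zax [-4.2e-03 -8.0e-04 -1.0e+00] gap 0.0697 F [ 0.  -0.2 -0.3] q [-0.25  0.27  1.56 -0.    1.31  0.55]
shift [  0.5 -73.7   7.2] twist 0.1
```

View pics/w12c.png

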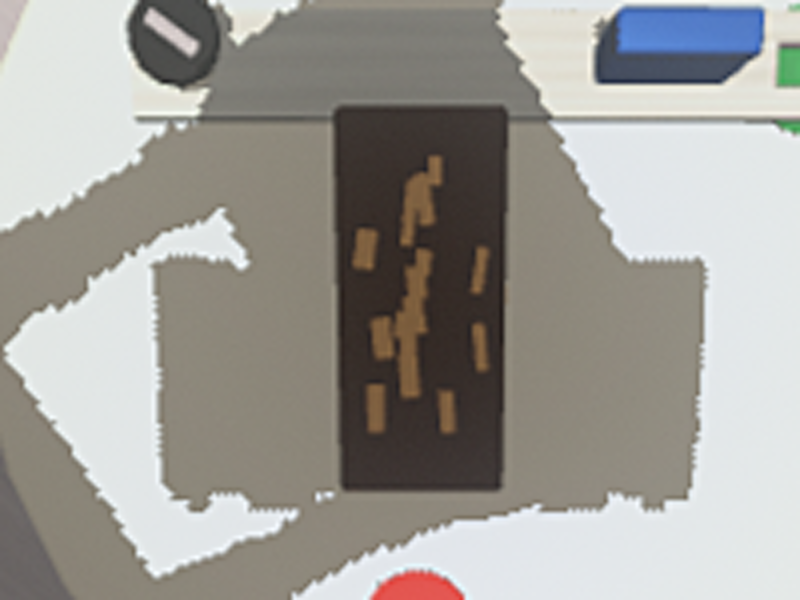

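View pics/s12c.png

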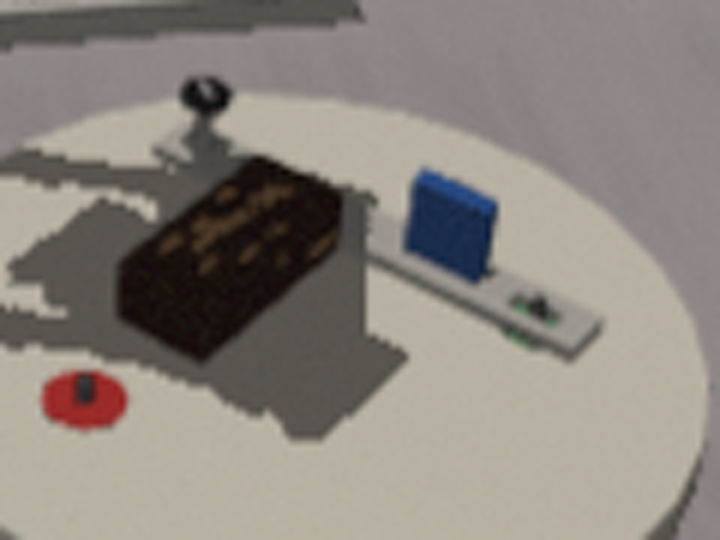

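Run:
```python
from h import *
p=bot.camera_params('wrist');K=p['intrinsics'];T=np.load('w12.npy');C=T@p['tool_from_camera'];Ks,Cs=cam('side')
w=lambda a,b:(a/4+150-.4,b/4+30-.4); sd=lambda a,b:(a/6+255-.4,b/6+175-.4)
TL,TR,BR,BL=w(336,107),w(507,107),w(501,490),w(341,490)
for a,b in((TL,sd(262,157)),(TR,sd(343,200)),(BL,sd(120,268))): 
    P,e=tri(*ray(K,C,a),*ray(Ks,Cs,b));print(P.round(4),round(e,4))
u=np.array([.69466,-.71934]);n=np.array([-.71934,-.69466])
Q=np.array([onz(K,C,q,.065)[:2] for q in(TL,TR,BR,BL)]);ax=(Q[0]+Q[1]-Q[2]-Q[3]);print('centre',Q.mean(0).round(4),'len',np.linalg.norm(ax)/2,'ang',np.degrees(np.arctan2(*ax[::-1])))
B=np.array([onz(K,C,w(*q),.038)[:2] for q in((145,120),(750,119))]);db=B[1]-B[0];print('bar ang',np.degrees(np.arctan2(*db[::-1])))
db/=np.linalg.norm(db);nn=np.array([db[1],-db[0]]);print('gap mm',[(q-B[0])@nn*1000 for q in Q])
piv=np.array([.5565,.0872]);print('along',(Q.mean(0)-piv)@db,'dist from bar centreline',(Q.mean(0)-B[0])@nn+.015)
# slot centre/bolt from w6 view & bar heights: fin top corner
im=cv2.imread('pics/w11.png');cv2.imwrite('pics/w11c.png',cv2.resize(im[85:145,290:410],None,fx=6,fy=6,interpolation=2))
```

```text
[0.5763 0.0443 0.0601] 0.0018
[0.6094 0.0093 0.0589] 0.0008
[ 0.4969 -0.032   0.0594] 0.0021
centre [ 0.5528 -0.0114] len 0.10860699558126155 ang 43.971531686114524
bar ang -45.948054916923766
gap mm [np.float64(0.9042960876697644), np.float64(0.9801974979944995), np.float64(109.56154188495206), np.float64(109.53672893442243)]
along 0.06832682294349618 dist from bar centreline 0.07024569110125971
```

View pics/w11c.png

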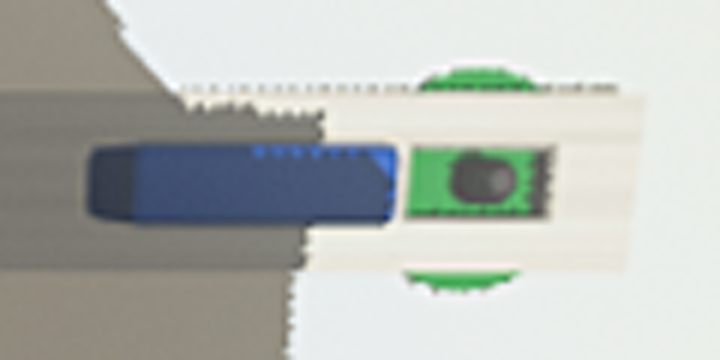

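```bash
python3 -c "
from h import *
print(bot.close_job());print(bot.observe()['clock'])"
```

```text
the job is handed in; nothing more can be done
None
the job is handed in; nothing more can be done
```

I swung the stop bar over to the green-ringed bolt and dropped its slot onto it. Then I moved the nougat block from the sheet pan to the board, with one small end against the bar's side. The job was handed in at about 24 s of the 67 s allowed; it reports no verdict.

**Last checks:**
- **Bar:** the bolt shows inside the slot in the wrist and side views. I set the bar down at the same tool height it was picked up from (55.3 mm against 55.3 mm), so it should lie flat. I did not measure the slot-to-bolt distance separately after letting go.
- **Block:** the end is about 1 mm from the bar's side and square to it within about 0.1°. Its centre is about 68 mm along the bar from the pivot, between the pivot bolt and the blue grip.
- **Tubs and jar:** I did not touch them.

**One disagreement:** triangulating the block's top corners from two views gave about 59–60 mm, where 65 mm was expected. The three corners agree within about 1 mm, which fits a block lying flat. I put the offset down to rough corner picking in the coarse side view, since earlier heights measured the same way also came out about 2–3 mm low.

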